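Seat the disc in the nest and close the latch

ROBOT

A 7-joint arm with a two-finger parallel gripper is mounted at the origin on the work surface. World frame = base frame: x ahead of the robot, y to its left, z up, the work surface at z = 0. Lengths are in m, angles in rad, forces in N, time in s.
With the tool pointing down it reaches from about 0.4 to 0.85 m from the base axis. Payload 6.9 kg.
Tool frame: the origin (TCP) lies midway between the tips of the shut fingers; the grasp point (between the pads) lies 19 mm behind it; z points along the fingers, y is the line along which they close (so a half turn about z gives the same grasp; the last joint's range is limited). The gripper opens to 85 mm and grips with 20 to 120 N. Pads are 22 mm wide; open, the fingers measure 114 mm over their backs; the gripper's body (76 mm by 85 mm) begins 54 mm behind the grasp point. The pads swing forward as they close: fully open they stand 13 mm farther back than shut.
Start: joints at [-0.996, 0.507, -0.238, 1.5, 0.126, 1.149, -0.155], TCP at [0.283, 0.557, 0.231] pointing down, gripper open.
Joint ranges: [-3.08, 3.08], [-0.24, 2.05], [-1.43, 1.35], [0, 2.5], [-1.52, 4.66], [0.17, 1.96], [-2.89, 2.89]. Speed limits (rad/s): [2.39, 2.39, 3.14, 3.14, 3.14, 3.14, 3.14].

INTERFACE

Orientations are given as a rotation vector (axis times angle).
In Python, from rig import read_state, capture, calibration, hand_in gives the robot as it stands.
- The arm moves only by the tool send_rows, never from a script. Its argument "plan" is a list of rows, each an object of numbers: "dx", "dy", "dz": the shift along the tool's x, y, z scaled (see below); "ax", "ay", "az": the turn, a rotation vector about the tool's x, y, z scaled (see below); "gripper": the opening, from 0 (shut) to 1 (fully open). In form: [{"dx": .., "dy": .., "dz": .., "ax": .., "ay": .., "az": .., "gripper": ..}, ...]. A call has 1 to 10 rows; each row is the pose to reach, as a shift and turn from the pose commanded when the call began, along the tool's axes at that moment, turning the shorter way round; what a row does not reach only later rows make up. The controller multiplies each number of a shift by 0.25 m and each number of a turn by pi rad. A row lasts 1/10 s, in which the tool goes at most 50 mm and 8.59 degrees, less where a joint would pass 70% of its speed; a pose out of reach is approached as far as the arm can. A call with a number of a shift or a turn outside -1 to 1 is refused whole. A call with a gripper value outside its range is refused whole. The fingers move at their own pace and stop on an object; "newtons" is the grip in N (left out, the last holds). Time passes only in rows, so rows that repeat a pose let the fingers close. It gives the time, the measured TCP pose, the force, the opening and the grip force at its end, in the units of the state.
- read_state(): the state, without advancing time (a new reading comes with each control period).
- capture(name): name is "scene" or "side" or "wrist"; returns the picture (420x560x3 uint8, red, green, blue); there is no depth.
- calibration(name): a dict with "camera_matrix" (3x3 intrinsics, pixels), "camera_from_world" (4x4, takes a point from world to camera coordinates); the wrist camera has in their place "hand_eye" (4x4, takes a point from camera to tool coordinates, whose origin is the TCP and whose axes are the flange's). Camera axes: x right, y down, z forward; pixel columns grow to the right and rows downward; lengths in m; the calibration is good to about 2 mm. A picture is of the moment at which its call begins: read the wrist's pose just before it. calibration takes no time and is no camera call.
- hand_in(): hands the job in; it is judged then, once.
The state is a dict: "time": time; "q": joint angles; "qd": joint speeds; "effort": joint torques, N m; "eef_pos": TCP position; "tcp_rot": TCP orientation; "force": force on the tool from outside, world axes, zero at the start; "ft_torque": the same for the moment, N m; "opening": finger opening in m; "finger_force": force on a finger pad.
Only numpy, scipy, OpenCV 4.12 (cv2) and the standard library are available. Lean on these libraries where they do the work, as an engineer would, in place of code of your own. Each camera call takes 0.05 s, during which the arm holds its last target. There are 200 camera calls.

TASK

Push the loose steel disc across the green nest's top with your fingertips until it drops over the rim and lies flat in the round recess, then push the swing latch round to its stop so that it lies over the disc. Do not pick the disc up: it only slides on the nest. Leave the gauge, the tray and the screwdriver where they are.

Things in the scene. Friction and masses are not known exactly. Their poses are not given: they have to be found in the camera images.
- fixture: Fixed work fixture: base plate 190 x 300 mm (its x, y), 6 mm thick, with a green nest block 170 x 220 mm whose flat top (the deck) is 46 mm above the bench. Origin: centre of the underside; z up; x points roughly away from the robot. U handles, tops at 39 mm, at y = +-130 mm. Recess in mid-deck; the latch is on the +y half, the disc starts on the -y half.
- seat (a point): Centre of the floor of the round recess in the deck, 10 mm below the deck (36 mm above the bench). The recess is 54 mm in diameter with upright walls and a small chamfer at the rim; its axes are parallel to the fixture's.
- disc_center (a point): Centre (half-way up) of the loose plain steel disc, 50 mm in diameter, 8 mm thick, about 0.12 kg, lying flat on the deck at the start, its centre 4 mm above the deck. Its z is the disc's axis. When seated it lies flat on the recess floor, its top 2 mm below the deck.
- latch (a joint): Angle (rad) of the swing latch, a flat steel bar on an upright pivot. 0 = closed at its stop, pointing along the fixture's -y, its tip over the middle of the seat; grows as it swings open, counter-clockwise from above, to 2.3 (at 1.57 it points along the fixture's +x). Starts open at 1.2 to 2.0. It stays where it is left; moving it takes about 1 N at the tip.
- latch_pivot (a point): Pivot axis of the latch at deck height, 55 mm from the seat's centre along the fixture's +y.
- latch_tip (a point): Point on the latch 52 mm from the pivot, half-way up the bar. The bar is 14 mm wide and 8 mm thick, ends (rounded) 59 mm from the pivot; its underside is 4 mm above the deck, its top 12 mm, so it passes over a seated disc but not one standing proud. At the pivot: a round boss 20 mm across with a screw head 5 mm high on it.
- gauge_center (a point): Bystander: loose steel plug gauge standing upright on the bench beyond the fixture, 24 mm across, 60 mm high; this point is half-way up.
- tray: Bystander: loose blue open tray of small rollers on the bench beside the fixture's +y end, 130 x 100 mm, 42 mm high; origin: centre of the underside.
- driver: Bystander: loose screwdriver with a black handle lying on the bench beside the fixture's -y end, about 190 mm long and up to 30 mm high; origin: underside, near its middle.
- disc: The same disc; origin: centre of its underside.
Not all that is in view belongs to the job. What is meant by the disc is not black, brown or orange, and is the larger of those in its own colour.

How it is judged:
On the way, in this order (a step that is already met when the one before it is completed fails the run):
1. the disc lies flat in the recess while the latch is still open (horizontal distance between disc_center and seat below 0.004 m and z of disc_center in the frame of seat below 0.0055 m and angle between the z axis of disc_center and the z axis of seat, either way round below 0.06 rad and value of joint latch above 0.6 rad), for 0.2 s.
2. the latch is swung home over the seated disc (horizontal distance between disc_center and seat below 0.004 m and z of disc_center in the frame of seat below 0.0055 m and angle between the z axis of disc_center and the z axis of seat, either way round below 0.06 rad and value of joint latch below 0.15 rad), for 0.2 s.
At the end, for the whole second after the job is handed in: The disc is at rest in the recess, its centre within 4 mm of the recess's axis, its underside within 1.5 mm of the recess floor and within 0.06 rad of flat, and the latch is within 0.15 rad of its stop over the disc (all of step 2 and linear speed of disc below 0.01 m/s); the robot touches nothing.
It fails at once if the disc was lifted: its centre rose more than 12 mm above its height when lying on the deck (z of disc_center in the frame of seat above 0.026 m).
It fails at once if the gauge was moved more than 10 mm (distance of gauge_center from where it was at the start of the episode above 0.01 m).
It fails at once if the tray was moved more than 10 mm (distance of tray from where it was at the start of the episode above 0.01 m).
It fails at once if the screwdriver was moved more than 10 mm (distance of driver from where it was at the start of the episode above 0.01 m).
It also fails if it takes over 48 s, if anything falls off the work surface, if the arm or the gripper's body presses on something with over 40 N, if the wrist force passes 120 N, or if a joint passes its speed limit or range.

## Working session

There is one attempt and no reset: what is moved stays moved. The work goes in short steps, Python scripts to look and compute and a tool call to move; the robot and the scene stay as the last step left them, time stands still between calls to the robot, and variables do not carry over. Pictures are saved under pics/ and viewed, at most 10 in all, crops included, and the job is handed in when it is done.

Besides the shell and the picture viewer there is one more tool, called after "Request:" as a command line: name --argument value ..., lists and objects as JSON in quotes. send_rows: Moves the arm, as the interface text tells. Its arguments: {"type":"object","properties":{"plan":{"type":"array"},"newtons":{"type":"number"}},"required":["plan"]}

```bash
mkdir -p pics; ls; python3 - <<'E'
from rig import *
import cv2,numpy as np
s=read_state();print(s['time'],s['eef_pos'],s['tcp_rot'],s['opening'])
for n in ['scene','side']:
    cv2.imwrite(f'pics/{n}0.png',cv2.cvtColor(capture(n),cv2.COLOR_RGB2BGR))
    c=calibration(n);print(n,np.round(c['camera_matrix'],1).tolist(),np.round(c['camera_from_world'],3).tolist())
print(np.round(calibration('wrist')['hand_eye'],4).tolist())
E
```

```text
pics
0.0 [0.2827918  0.55681734 0.2304406 ] [-7.31158295e-01 -3.05489383e+00  2.68691636e-03] 0.08550036152229701
scene [[519.5, 0.0, 282.1], [0.0, 519.5, 211.0], [0.0, 0.0, 1.0]] [[0.444, 0.896, -0.003, -0.33], [0.528, -0.265, -0.807, -0.258], [-0.723, 0.357, -0.591, 1.424], [0.0, 0.0, 0.0, 1.0]]
side [[392.0, 0.0, 281.0], [0.0, 392.0, 209.1], [0.0, 0.0, 1.0]] [[0.98, -0.196, 0.012, -0.622], [-0.106, -0.577, -0.81, 0.157], [0.166, 0.792, -0.587, 0.621], [0.0, 0.0, 0.0, 1.0]]
[[-0.0013, -0.9485, -0.3169, 0.0819], [1.0, -0.0008, -0.0017, 0.0002], [0.0013, -0.3169, 0.9485, -0.1435], [0.0, 0.0, 0.0, 1.0]]
```

View pics/scene0.png

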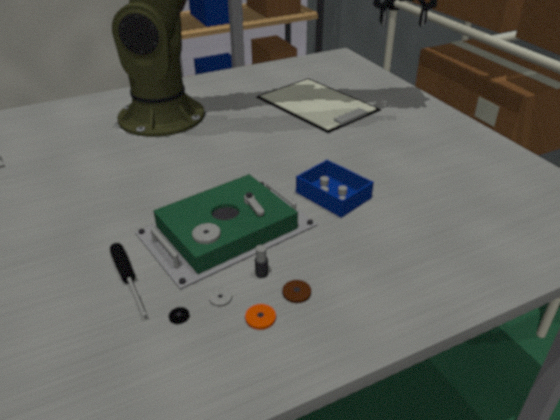

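View pics/side0.png

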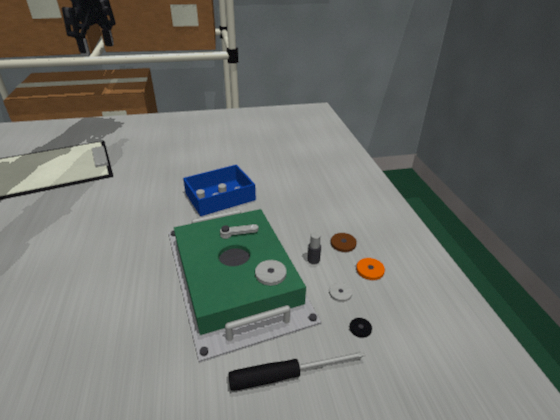

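Candidates for the disc, by scene pixel: light grey on the deck (206,233), small light grey on the bench (220,298), black (179,315), orange (261,316) and brown (296,290). By the description it's the larger grey one, on the deck at (206,233). The recess is at (225,212), and the latch runs from its pivot at (249,196) to its tip at about (261,212).

```bash
cat > h.py <<'E'
from rig import *
import cv2,numpy as np
from scipy.spatial.transform import Rotation as R
def cam(n,s=None):
    c=calibration(n);K=np.array(c['camera_matrix'])
    if n!='wrist': return K,np.array(c['camera_from_world'])
    T=np.eye(4);T[:3,:3]=R.from_rotvec(s['tcp_rot']).as_matrix();T[:3,3]=s['eef_pos']
    return K,np.linalg.inv(T@np.array(c['hand_eye']))
def toplane(uv,z,K,E):
    d=(np.linalg.inv(K)@np.c_[np.atleast_2d(uv),np.ones(len(np.atleast_2d(uv)))].T).T@E[:3,:3]
    o=-E[:3,:3].T@E[:3,3]
    return o+d*((z-o[2])/d[:,2])[:,None]
def proj(P,K,E):
    p=(K@(E[:3,:3]@np.atleast_2d(P).T+E[:3,3:4])).T
    return p[:,:2]/p[:,2:]
def snap(n,f=None):
    s=read_state();im=capture(n)
    if f: cv2.imwrite(f'pics/{f}.png',im[:,:,::-1])
    return im,*cam(n,s)
def green(im):
    h=cv2.cvtColor(im,cv2.COLOR_RGB2HSV)
    return cv2.inRange(h,(60,110,30),(90,255,255))
E
python3 - <<'E'
from h import *
for n in ['scene','side']:
    K,E=cam(n);im=cv2.imread(f'pics/{n}0.png')[:,:,::-1].copy()
    roi={'scene':(140,160,170,120),'side':(160,200,160,140)}[n]
    x,y,w,h=roi
    hs=cv2.cvtColor(im,cv2.COLOR_RGB2HSV)
    m=np.zeros(im.shape[:2],np.uint8);m[y:y+h,x:x+w]=green(im)[y:y+h,x:x+w]
    cn=max(cv2.findContours(m,cv2.RETR_EXTERNAL,cv2.CHAIN_APPROX_NONE)[0],key=cv2.contourArea)
    hull=cv2.convexHull(cn);ap=cv2.approxPolyDP(hull,3,True)[:,0]
    print(n,'hull',ap.tolist(),np.round(toplane(ap,.046,K,E)[:,:2],3).tolist())
    fill=np.zeros_like(m);cv2.drawContours(fill,[hull],-1,255,-1);fill=cv2.erode(fill,np.ones((3,3)))
    o=cv2.bitwise_and(fill,255-m)
    for nm,mm,z in (('light',cv2.inRange(hs,(0,0,110),(180,70,255))&fill,.054),('dark',cv2.inRange(hs,(0,0,0),(180,90,100))&fill,.046)):
        k,l,st,ce=cv2.connectedComponentsWithStats(mm)
        for i in range(1,k):
            if st[i,4]>25: print(nm,st[i].tolist(),ce[i].round(1),toplane(ce[i],z,K,E)[0,:2].round(4))
    cv2.imwrite(f'pics/c_{n}.png',cv2.resize(im[y:y+h,x:x+w,::-1],None,fx=2.3,fy=2.3,interpolation=cv2.INTER_CUBIC))
a,b=cv2.imread('pics/c_scene.png'),cv2.imread('pics/c_side.png')
H=max(a.shape[0],b.shape[0]);pad=lambda q:cv2.copyMakeBorder(q,0,H-q.shape[0],0,0,0)
cv2.imwrite('pics/c.png',np.hstack([pad(a),pad(b)]))
E
```

```text
scene hull [[294, 211], [296, 225], [200, 271], [161, 230], [155, 213], [247, 176]] [[0.606, 0.094], [0.646, 0.077], [0.685, -0.122], [0.549, -0.15], [0.493, -0.146], [0.451, 0.063]]
light [249, 197, 14, 16, 98] [255.8 205. ] [0.5655 0.0322]
light [192, 223, 28, 18, 331] [205.8 231.6] [ 0.6001 -0.0811]
dark [243, 192, 22, 25, 162] [252.2 203.2] [0.5465 0.0327]
dark [212, 206, 27, 15, 281] [225. 213.] [ 0.5528 -0.0264]
dark [191, 222, 30, 23, 136] [207.3 237.3] [ 0.6068 -0.0814]
side hull [[260, 210], [305, 287], [303, 303], [200, 333], [175, 228]] [[0.61, 0.092], [0.647, -0.12], [0.637, -0.15], [0.486, -0.175], [0.448, 0.065]]
light [220, 224, 39, 10, 195] [240.9 228.2] [0.5662 0.0321]
light [255, 260, 32, 23, 552] [270.5 270.7] [ 0.5998 -0.0837]
light [226, 305, 63, 21, 166] [256.4 315.1] [ 0.5651 -0.1659]
dark [221, 225, 8, 7, 46] [224.8 228.2] [0.5378 0.0474]
dark [220, 228, 39, 11, 66] [237.4 233.7] [0.5589 0.0273]
dark [219, 248, 31, 18, 428] [233.8 256.8] [ 0.5464 -0.0322]
dark [255, 274, 15, 12, 41] [261.3 281. ] [ 0.5832 -0.0952]
```

View pics/c.png

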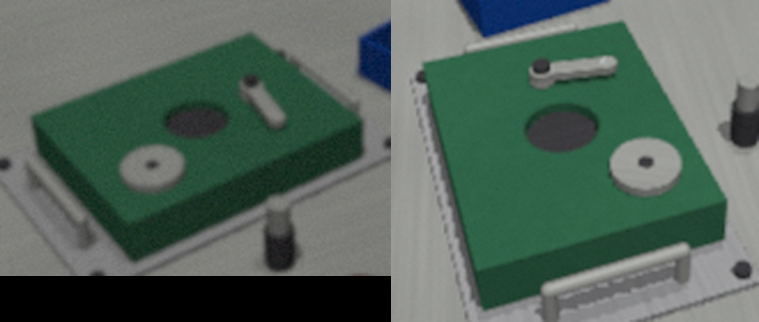

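The picture confirms the choice: the large grey disc is on the deck, the recess is empty, and the latch is open, pointing roughly along the fixture's +x. Next I'll move above the deck for a close wrist-camera look.

```bash
cat >> h.py <<'E'
def go(P,xdir=None):
    "print shift/turn numbers from the present pose to world P with tool x along xdir (tool down)"
    s=read_state();M=R.from_rotvec(s['tcp_rot']).as_matrix();p=np.array(s['eef_pos'])
    d=M.T@(np.array(P)-p)
    if xdir is None: x=M[:,0]*[1,1,0]
    else: x=np.array([xdir[0],xdir[1],0.])
    x/=np.linalg.norm(x);z=np.array([0,0,-1.]);N=np.c_[x,np.cross(z,x),z]
    a=R.from_matrix(M.T@N).as_rotvec()
    print('t',round(s['time'],2),'pos',p.round(4),'shift',(d/.25).round(4),'turn',(a/np.pi).round(4))
E
python3 -c "
from h import *
go([.56,-.05,.25],[-.69,.73])"
```

```text
t 0.1 pos [0.2828 0.5569 0.2305] shift [-2.0876 -1.6626 -0.0752] turn [-5.000e-04  1.000e-04  1.094e-01]
```

Request:
send_rows --plan '[{"dx": -0.7,"dy": -0.55,"dz": -0.07,"gripper": 0.45},{"dx": -0.7,"dy": -0.55,"dz": -0.07,"gripper": 0.45},{"dx": -0.7,"dy": -0.55,"dz": -0.07,"gripper": 0.45},{"dx": -0.7,"dy": -0.55,"dz": -0.07,"gripper": 0.45},{"dx": -0.7,"dy": -0.55,"dz": -0.07,"gripper": 0.45}]'

```text
$.plan[0]: bad value
```

Request:
send_rows --plan '[{"dx": -0.7,"dy": -0.55,"gripper": 0.45},{"dx": -0.7,"dy": -0.55,"gripper": 0.45},{"dx": -0.7,"dy": -0.55,"gripper": 0.45},{"dx": -0.7,"dy": -0.55,"gripper": 0.45},{"dx": -0.7,"dy": -0.55,"gripper": 0.45}]'

```text
$.plan[0]: bad value
```

Request:
send_rows --plan '[{"dx": -0.69,"dy": -0.56,"az": 0.11,"gripper": 0.45},{"dx": -0.69,"dy": -0.56,"az": 0.11,"gripper": 0.45},{"dx": -0.69,"dy": -0.56,"az": 0.11,"gripper": 0.45},{"dx": -0.69,"dy": -0.56,"az": 0.11,"gripper": 0.45},{"dx": -0.69,"dy": -0.56,"az": 0.11,"gripper": 0.45},{"dx": -0.69,"dy": -0.56,"az": 0.11,"gripper": 0.45}]'

```text
$.plan[0]: bad value
```

```bash
python3 -c "
from h import *
go([.56,-.05,.25],[-.69,.73]);print(read_state()['opening'])
im,K,E=snap('wrist','w1');print(K)"
```

```text
t 0.1 pos [0.2828 0.5569 0.2305] shift [-2.0876 -1.6626 -0.0752] turn [-5.000e-04  1.000e-04  1.094e-01]
0.08540786727687777
[[340.6978203    0.         277.56377467]
 [  0.         340.6978203  211.04871584]
 [  0.           0.           1.        ]]
```

View pics/w1.png

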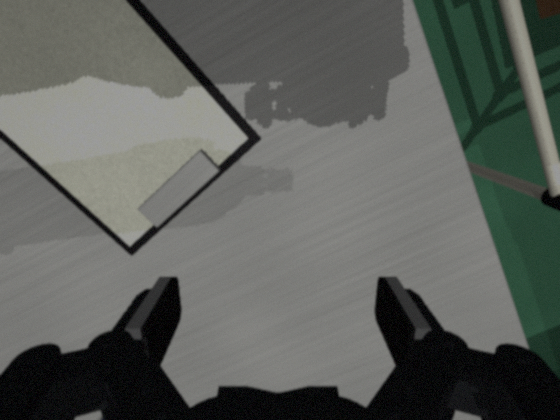

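All the rows were refused, probably because every key has to be present. The arm hasn't moved, and the wrist picture shows only the bench, the clipboard and the fingers. I'll resend with full rows.

Request:
send_rows --plan '[{"dx": -0.7,"dy": -0.55,"dz": -0.07,"ax": 0,"ay": 0,"az": 0,"gripper": 0.45},{"dx": -0.7,"dy": -0.55,"dz": -0.07,"ax": 0,"ay": 0,"az": 0,"gripper": 0.45},{"dx": -0.7,"dy": -0.55,"dz": -0.07,"ax": 0,"ay": 0,"az": 0,"gripper": 0.45},{"dx": -0.7,"dy": -0.55,"dz": -0.07,"ax": 0,"ay": 0,"az": 0,"gripper": 0.45},{"dx": -0.7,"dy": -0.55,"dz": -0.07,"ax": 0,"ay": 0,"az": 0,"gripper": 0.45}]'

```text
time: 0.65
eef_pos: [0.379, 0.3506, 0.249]
tcp_rot: [0.739, 3.052, -0.003]
force: [-0.1, 0.2, 0.1]
opening: 0.0386
finger_force: 0.0
```

Request:
send_rows --plan '[{"dx": -0.7,"dy": -0.55,"dz": 0,"ax": 0,"ay": 0,"az": 0,"gripper": 0.45},{"dx": -0.7,"dy": -0.55,"dz": 0,"ax": 0,"ay": 0,"az": 0,"gripper": 0.45},{"dx": -0.7,"dy": -0.55,"dz": 0,"ax": 0,"ay": 0,"az": 0,"gripper": 0.45},{"dx": -0.7,"dy": -0.55,"dz": 0,"ax": 0,"ay": 0,"az": 0,"gripper": 0.45},{"dx": -0.7,"dy": -0.55,"dz": 0,"ax": 0,"ay": 0,"az": 0,"gripper": 0.45}]'

```text
time: 1.15
eef_pos: [0.472, 0.1484, 0.2487]
tcp_rot: [0.74, 3.052, -0.003]
force: [-0.4, -0.7, 0.6]
opening: 0.0385
finger_force: 0.0
```

Request:
send_rows --plan '[{"dx": -0.69,"dy": -0.56,"dz": 0,"ax": 0,"ay": 0,"az": 0.11,"gripper": 0.45},{"dx": -0.69,"dy": -0.56,"dz": 0,"ax": 0,"ay": 0,"az": 0.11,"gripper": 0.45},{"dx": -0.69,"dy": -0.56,"dz": 0,"ax": 0,"ay": 0,"az": 0.11,"gripper": 0.45},{"dx": -0.69,"dy": -0.56,"dz": 0,"ax": 0,"ay": 0,"az": 0.11,"gripper": 0.45},{"dx": -0.69,"dy": -0.56,"dz": 0,"ax": 0,"ay": 0,"az": 0.11,"gripper": 0.45},{"dx": -0.69,"dy": -0.56,"dz": 0,"ax": 0,"ay": 0,"az": 0.11,"gripper": 0.45}]'

```text
time: 1.75
eef_pos: [0.5615, -0.054, 0.2482]
tcp_rot: [1.255, 2.88, -0.003]
force: [-0.5, 0.2, -0.6]
opening: 0.0387
finger_force: 0.0
```

```bash
python3 -c "
from h import *
go([.56,-.05,.25],[-.69,.73]);print(read_state()['opening'])
im,K,E=snap('wrist','w2')"
```

```text
t 1.75 pos [ 0.5615 -0.054   0.2482] shift [ 0.016   0.0066 -0.0074] turn [-0.0006  0.0004 -0.0026]
0.03866969699102162
```

View pics/w2.png

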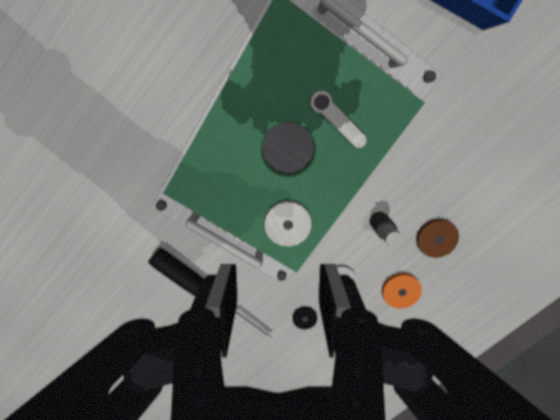

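The wrist picture shows the disc at (288,224), the recess at (288,148), and the latch with its pivot at (321,101) and tip at (362,143). The gap between the fingers is centred below the disc. Next I'll turn these into positions.

```bash
cat >> h.py <<'E'
def blob(im,roi,lo,hi,K,E,z):
    x,y,w,h=roi;hs=cv2.cvtColor(im,cv2.COLOR_RGB2HSV)
    m=np.zeros(im.shape[:2],np.uint8);m[y:y+h,x:x+w]=cv2.inRange(hs,lo,hi)[y:y+h,x:x+w]
    c=max(cv2.findContours(m,cv2.RETR_EXTERNAL,cv2.CHAIN_APPROX_NONE)[0],key=cv2.contourArea)
    q=toplane(c[:,0].astype(float),z,K,E)[:,:2]
    (cx,cy),r=cv2.minEnclosingCircle(q.astype(np.float32)*1000)
    e=cv2.fitEllipse((q*1000).astype(np.float32))
    return np.array(e[0])/1000,np.round(e[1],1),(round(cx/1000,4),round(cy/1000,4),round(r,1)),c
E
python3 - <<'E'
from h import *
s=read_state();K,E=cam('wrist',s);im=cv2.imread('pics/w2.png')[:,:,::-1].copy()
for n,roi,lo,hi,z in (('disc',(255,192,70,60),(0,0,120),(180,60,255),.054),('recess',(255,115,66,66),(0,0,0),(180,75,95),.046),('latch',(305,85,70,70),(0,0,110),(180,70,255),.058),('screw',(311,91,22,22),(0,0,0),(180,90,75),.063)):
    c,ax,mc,_=blob(im,roi,lo,hi,K,E,z);print(n,c.round(4),ax,mc,cv2.boundingRect(_))
c=max(cv2.findContours(green(im),cv2.RETR_EXTERNAL,cv2.CHAIN_APPROX_NONE)[0],key=cv2.contourArea)
ap=cv2.approxPolyDP(cv2.convexHull(c),4,True)[:,0];print(ap.tolist(),toplane(ap,.046,K,E)[:,:2].round(3).tolist())
print('tip px on latch',toplane([[321,101]],.063,K,E)[0,:2].round(4),toplane([[362,143]],.058,K,E)[0,:2].round(4))
E
```

```text
disc [ 0.5999 -0.0782] [49.5 50. ] (0.5998, -0.0781, 25.6) (264, 202, 48, 45)
recess [ 0.5453 -0.0204] [51.6 51.7] (0.545, -0.0203, 26.6) (262, 121, 52, 53)
latch [0.5704 0.0331] [14.7 66.5] (0.569, 0.0303, 27.8) (319, 101, 48, 48)
screw [0.5367 0.033 ] [12.1 12.8] (0.5365, 0.0331, 6.7) (314, 95, 15, 15)
[[224, 89], [237, 81], [291, 102], [266, 130], [227, 114]] [[0.462, -0.021], [0.466, -0.007], [0.517, 0.014], [0.517, -0.022], [0.479, -0.037]]
tip px on latch [0.536  0.0332] [0.593  0.0334]
```

```bash
python3 -c "
from h import *
go([.511,-.092,.060],[-.687,.727])"
```

```text
t 1.8 pos [ 0.5609 -0.0511  0.2482] shift [ 0.0166 -0.2569  0.753 ] turn [-0.0003 -0.0002 -0.0016]
```

Request:
send_rows --plan '[{"dx": 0.016,"dy": -0.257,"dz": 0.2,"ax": 0,"ay": 0,"az": 0,"gripper": 0.45},{"dx": 0.016,"dy": -0.257,"dz": 0.4,"ax": 0,"ay": 0,"az": 0,"gripper": 0.45},{"dx": 0.016,"dy": -0.257,"dz": 0.6,"ax": 0,"ay": 0,"az": 0,"gripper": 0.45},{"dx": 0.016,"dy": -0.257,"dz": 0.75,"ax": 0,"ay": 0,"az": 0,"gripper": 0.45},{"dx": 0.016,"dy": -0.257,"dz": 0.77,"ax": 0,"ay": 0,"az": 0,"gripper": 0.45},{"dx": 0.016,"dy": -0.257,"dz": 0.77,"ax": 0,"ay": 0,"az": 0,"gripper": 0.45}]'

```text
time: 2.4
eef_pos: [0.5093, -0.0884, 0.054]
tcp_rot: [-1.24, -2.88, 0.001]
force: [-0.4, 0.7, 0.6]
opening: 0.0384
finger_force: 0.0
```

Request:
send_rows --plan '[{"dx": 0,"dy": 0,"dz": 0.008,"ax": 0,"ay": 0,"az": 0,"gripper": 0.45},{"dx": 0,"dy": 0,"dz": 0.016,"ax": 0,"ay": 0,"az": 0,"gripper": 0.45},{"dx": 0,"dy": 0,"dz": 0.02,"ax": 0,"ay": 0,"az": 0,"gripper": 0.45},{"dx": 0,"dy": 0,"dz": 0.02,"ax": 0,"ay": 0,"az": 0,"gripper": 0.45}]'

```text
time: 2.8
eef_pos: [0.512, -0.0904, 0.0521]
tcp_rot: [1.245, 2.883, 0.001]
force: [0.0, 0.1, -0.0]
opening: 0.0383
finger_force: 0.0
```

Request:
send_rows --plan '[{"dx": 0,"dy": 0,"dz": 0.004,"ax": 0,"ay": 0,"az": 0,"gripper": 0.45},{"dx": 0,"dy": 0,"dz": 0.008,"ax": 0,"ay": 0,"az": 0,"gripper": 0.45},{"dx": 0,"dy": 0,"dz": 0.012,"ax": 0,"ay": 0,"az": 0,"gripper": 0.45}]'

```text
time: 3.1
eef_pos: [0.5115, -0.0905, 0.0483]
tcp_rot: [1.246, 2.884, 0.0]
force: [0.7, -0.2, -0.8]
opening: 0.0381
finger_force: 0.0
```

Request:
send_rows --plan '[{"dx": 0,"dy": 0,"dz": 0.004,"ax": 0,"ay": 0,"az": 0,"gripper": 0.45},{"dx": 0,"dy": 0,"dz": 0.008,"ax": 0,"ay": 0,"az": 0,"gripper": 0.45}]'

```text
time: 3.3
eef_pos: [0.5114, -0.0905, 0.0461]
tcp_rot: [-1.246, -2.884, 0.0]
force: [0.7, -0.1, -0.2]
opening: 0.0385
finger_force: 0.0
```

Request:
send_rows --plan '[{"dx": 0,"dy": 0,"dz": 0.004,"ax": 0,"ay": 0,"az": 0,"gripper": 0.45},{"dx": 0,"dy": 0,"dz": 0.004,"ax": 0,"ay": 0,"az": 0,"gripper": 0.45}]'

```text
time: 3.5
eef_pos: [0.5113, -0.0904, 0.0451]
tcp_rot: [-1.245, -2.884, 0.0]
force: [0.5, -0.2, 0.5]
opening: 0.0388
finger_force: 0.0
```

Request:
send_rows --plan '[{"dx": 0,"dy": 0,"dz": 0.004,"ax": 0,"ay": 0,"az": 0,"gripper": 0.45},{"dx": 0,"dy": 0,"dz": 0.004,"ax": 0,"ay": 0,"az": 0,"gripper": 0.45}]'

```text
time: 3.7
eef_pos: [0.5115, -0.0905, 0.0448]
tcp_rot: [1.246, 2.884, 0.0]
force: [-1.2, 1.2, 6.5]
opening: 0.0385
finger_force: 3.2
```

Request:
send_rows --plan '[{"dx": 0,"dy": 0,"dz": 0.004,"ax": 0,"ay": 0,"az": 0,"gripper": 0.45},{"dx": 0,"dy": 0,"dz": 0.004,"ax": 0,"ay": 0,"az": 0,"gripper": 0.45}]'

```text
time: 3.9
eef_pos: [0.5114, -0.0905, 0.0447]
tcp_rot: [1.245, 2.883, 0.0]
force: [-4.7, 1.1, 18.1]
opening: 0.0386
finger_force: 8.8
```

Request:
send_rows --plan '[{"dx": 0,"dy": 0,"dz": 0.004,"ax": 0,"ay": 0,"az": 0,"gripper": 0.45},{"dx": 0,"dy": 0,"dz": 0.004,"ax": 0,"ay": 0,"az": 0,"gripper": 0.45}]'

```text
time: 4.1
eef_pos: [0.5115, -0.0905, 0.0447]
tcp_rot: [1.245, 2.883, 0.001]
force: [-7.6, 2.1, 28.5]
opening: 0.0385
finger_force: 14.5
```

The deck contact is at TCP z = 0.0448, so I'll push at about 0.047. Next I'll lift and go behind the disc.

Request:
send_rows --plan '[{"dx": 0,"dy": 0,"dz": -0.08,"ax": 0,"ay": 0,"az": 0,"gripper": 0.45},{"dx": 0,"dy": 0,"dz": -0.14,"ax": 0,"ay": 0,"az": 0,"gripper": 0.45},{"dx": 0,"dy": 0,"dz": -0.14,"ax": 0,"ay": 0,"az": 0,"gripper": 0.45},{"dx": 0,"dy": 0,"dz": -0.14,"ax": 0,"ay": 0,"az": 0,"gripper": 0.45}]'

```text
time: 4.5
eef_pos: [0.5115, -0.0904, 0.0772]
tcp_rot: [1.245, 2.884, 0.0]
force: [-0.6, 0.1, -0.3]
opening: 0.0384
finger_force: 0.0
```

```bash
python3 -c "
from h import *
go([.627,-.109,.075],[-.687,.727])"
```

```text
t 4.5 pos [ 0.5115 -0.0904  0.0772] shift [-0.3708  0.2854  0.0091] turn [ 0.0001  0.0001 -0.0005]
```

Request:
send_rows --plan '[{"dx": -0.12,"dy": 0.1,"dz": 0,"ax": 0,"ay": 0,"az": 0,"gripper": 0.45},{"dx": -0.25,"dy": 0.2,"dz": 0,"ax": 0,"ay": 0,"az": 0,"gripper": 0.45},{"dx": -0.371,"dy": 0.285,"dz": 0,"ax": 0,"ay": 0,"az": 0,"gripper": 0.45},{"dx": -0.371,"dy": 0.285,"dz": 0,"ax": 0,"ay": 0,"az": 0,"gripper": 0.45},{"dx": -0.371,"dy": 0.285,"dz": 0,"ax": 0,"ay": 0,"az": 0,"gripper": 0.45},{"dx": -0.371,"dy": 0.285,"dz": 0,"ax": 0,"ay": 0,"az": 0,"gripper": 0.45}]'

```text
time: 5.1
eef_pos: [0.6252, -0.1089, 0.0762]
tcp_rot: [-1.245, -2.882, 0.001]
force: [0.0, -0.1, 0.7]
opening: 0.0389
finger_force: 0.0
```

```bash
python3 - <<'E'
from h import *
go([.627,-.109,.047],[-.687,.727])
im,K,E=snap('wrist','w3')
go([.627,-.109,.047],[-.687,.727])
c=proj([[.6,-.08,.054],[.546,-.023,.046],[.537,.03,.06]],K,E).round(0);print(c.tolist())
E
```

```text
t 5.1 pos [ 0.6252 -0.1089  0.0762] shift [-0.0055  0.0051  0.1167] turn [-0.0006 -0.0007 -0.0006]
t 5.15 pos [ 0.6253 -0.1089  0.0766] shift [-0.0051  0.0048  0.1183] turn [-0.0005 -0.0006 -0.0006]
[[281.0, 189.0], [281.0, 16.0], [361.0, -129.0]]
```

View pics/w3.png

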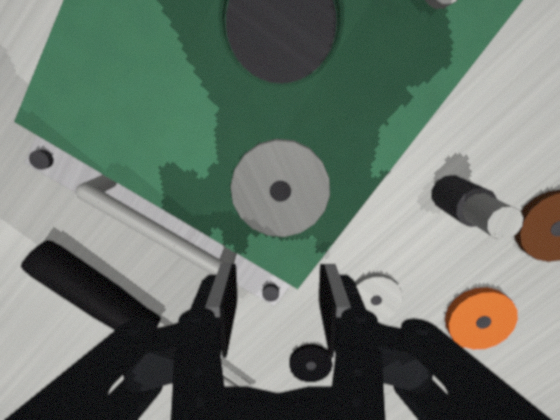

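The disc is at (281,188) and the recess at (281,20), both in line with the gap between the fingers, whose centre is near column 279. I'll descend and push.

Request:
send_rows --plan '[{"dx": -0.005,"dy": 0.004,"dz": 0.06,"ax": 0,"ay": 0,"az": 0,"gripper": 0.45},{"dx": -0.005,"dy": 0.004,"dz": 0.1,"ax": 0,"ay": 0,"az": 0,"gripper": 0.45},{"dx": -0.005,"dy": 0.004,"dz": 0.118,"ax": 0,"ay": 0,"az": 0,"gripper": 0.45},{"dx": -0.005,"dy": 0.004,"dz": 0.118,"ax": 0,"ay": 0,"az": 0,"gripper": 0.45},{"dx": -0.005,"dy": 0.004,"dz": 0.118,"ax": 0,"ay": 0,"az": 0,"gripper": 0.45}]'

```text
time: 5.65
eef_pos: [0.6284, -0.1093, 0.0476]
tcp_rot: [-1.246, -2.884, 0.0]
force: [0.5, 0.1, -0.3]
opening: 0.0384
finger_force: 0.0
```

Request:
send_rows --plan '[{"dx": 0.02,"dy": 0,"dz": 0,"ax": 0,"ay": 0,"az": 0,"gripper": 0.45},{"dx": 0.04,"dy": 0,"dz": 0,"ax": 0,"ay": 0,"az": 0,"gripper": 0.45},{"dx": 0.06,"dy": 0,"dz": 0,"ax": 0,"ay": 0,"az": 0,"gripper": 0.45},{"dx": 0.08,"dy": 0,"dz": 0,"ax": 0,"ay": 0,"az": 0,"gripper": 0.45},{"dx": 0.1,"dy": 0,"dz": 0,"ax": 0,"ay": 0,"az": 0,"gripper": 0.45},{"dx": 0.12,"dy": 0,"dz": 0,"ax": 0,"ay": 0,"az": 0,"gripper": 0.45},{"dx": 0.12,"dy": 0,"dz": 0,"ax": 0,"ay": 0,"az": 0,"gripper": 0.45}]'

```text
time: 6.35
eef_pos: [0.6075, -0.0867, 0.0479]
tcp_rot: [-1.244, -2.884, -0.0]
force: [-0.1, 0.1, -0.9]
opening: 0.0379
finger_force: 0.1
```

```bash
python3 - <<'E'
from h import *
im,K,E=snap('wrist','w4');s=read_state();print(s['time'],s['eef_pos'],s['force'])
pd=proj([[.6,-.08,.054],[.546,-.023,.046]],K,E).round(0);print(pd.tolist())
E
```

```text
6.4 [ 0.60762419 -0.08703224  0.04786604] [ 0.51506356  0.34390294 -0.62572816]
[[276.0, 266.0], [275.0, 80.0]]
```

View pics/w4.png

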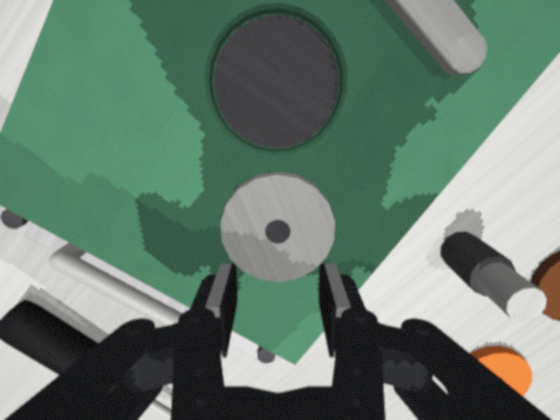

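The disc now sits in the fork at (277,228), with the recess straight ahead at (276,81). I'll measure the remaining distance.

```bash
python3 - <<'E'
from h import *
s=read_state();K,E=cam('wrist',s);im=cv2.imread('pics/w4.png')[:,:,::-1].copy()
M=R.from_rotvec(s['tcp_rot']).as_matrix()
for n,roi,lo,hi,z in (('disc',(210,165,140,97),(0,0,110),(180,50,255),.054),('recess',(200,0,150,160),(0,0,0),(180,70,110),.046)):
    c,ax,mc,k=blob(im,roi,lo,hi,K,E,z);print(n,c.round(4),ax,mc,'tool',(M.T@(np.r_[c,.047]-s['eef_pos'])).round(4),cv2.boundingRect(k))
E
```

```text
disc [ 0.5866 -0.065 ] [42.3 51.5] (0.5887, -0.0671, 25.3) tool [ 0.0305 -0.0002  0.0009] (220, 172, 115, 90)
recess [ 0.5476 -0.0246] [49.7 49.9] (0.5476, -0.0246, 25.2) tool [ 0.0866 -0.0008  0.0009] (213, 14, 126, 135)
```

Request:
send_rows --plan '[{"dx": 0.02,"dy": 0,"dz": 0,"ax": 0,"ay": 0,"az": 0,"gripper": 0.45},{"dx": 0.04,"dy": -0.001,"dz": 0,"ax": 0,"ay": 0,"az": 0,"gripper": 0.45},{"dx": 0.06,"dy": -0.001,"dz": 0,"ax": 0,"ay": 0,"az": 0,"gripper": 0.45},{"dx": 0.08,"dy": -0.002,"dz": 0,"ax": 0,"ay": 0,"az": 0,"gripper": 0.45},{"dx": 0.1,"dy": -0.002,"dz": 0,"ax": 0,"ay": 0,"az": 0,"gripper": 0.45},{"dx": 0.12,"dy": -0.002,"dz": 0,"ax": 0,"ay": 0,"az": 0,"gripper": 0.45},{"dx": 0.14,"dy": -0.003,"dz": 0,"ax": 0,"ay": 0,"az": 0,"gripper": 0.45},{"dx": 0.16,"dy": -0.003,"dz": 0,"ax": 0,"ay": 0,"az": 0,"gripper": 0.45},{"dx": 0.18,"dy": -0.003,"dz": 0,"ax": 0,"ay": 0,"az": 0,"gripper": 0.45}]'

```text
time: 7.3
eef_pos: [0.5763, -0.055, 0.0478]
tcp_rot: [1.246, 2.884, -0.0]
force: [0.7, -1.2, 0.5]
opening: 0.0386
finger_force: 0.5
```

Request:
send_rows --plan '[{"dx": 0.012,"dy": 0,"dz": 0,"ax": 0,"ay": 0,"az": 0,"gripper": 0.45},{"dx": 0.024,"dy": 0,"dz": 0,"ax": 0,"ay": 0,"az": 0,"gripper": 0.45},{"dx": 0.036,"dy": 0,"dz": 0,"ax": 0,"ay": 0,"az": 0,"gripper": 0.45},{"dx": 0.048,"dy": 0,"dz": 0,"ax": 0,"ay": 0,"az": 0,"gripper": 0.45},{"dx": 0.054,"dy": 0,"dz": 0,"ax": 0,"ay": 0,"az": 0,"gripper": 0.45},{"dx": 0.054,"dy": 0,"dz": 0,"ax": 0,"ay": 0,"az": 0,"gripper": 0.45}]'

```text
time: 7.9
eef_pos: [0.5668, -0.045, 0.0476]
tcp_rot: [-1.245, -2.884, 0.0]
force: [0.4, -0.4, -0.2]
opening: 0.0389
finger_force: 0.1
```

```bash
python3 - <<'E'
from h import *
im,K,E=snap('wrist','w5');s=read_state();print(s['time'],s['eef_pos'],s['force'])
print(proj([[.5468,-.024,.044]],K,E).round(0).tolist())
E
```

```text
7.95 [ 0.56691814 -0.04518409  0.04759892] [-0.05062358 -0.66461303  0.5815987 ]
[[278.0, 219.0]]
```

View pics/w5.png

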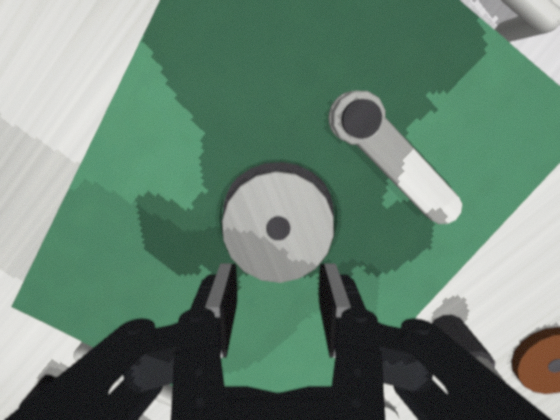

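The disc is at (278,226) with a dark crescent at the far rim, so it's nearly in. I'll measure its apparent size to tell whether it has dropped.

```bash
cat > m.py <<'E'
from h import *
import sys
f=sys.argv[1];s=read_state();K,E=cam('wrist',s);im=cv2.imread(f'pics/{f}.png')[:,:,::-1].copy() if len(sys.argv)<3 else snap('wrist',f)[0]
x,y,w,h=210,155,140,150
hs=cv2.cvtColor(im,cv2.COLOR_RGB2HSV)
m=cv2.inRange(hs,(0,0,95),(180,60,255));mm=np.zeros_like(m);mm[y:y+h,x:x+w]=m[y:y+h,x:x+w]
c=max(cv2.findContours(mm,cv2.RETR_EXTERNAL,cv2.CHAIN_APPROX_NONE)[0],key=cv2.contourArea)[:,0].astype(float)
c=c[c[:,1]<260]
for z in (.044,.049,.054):
    q=toplane(c,z,K,E)[:,:2];A=np.c_[2*q,np.ones(len(q))];r=np.linalg.lstsq(A,(q**2).sum(1),rcond=None)[0]
    print(z,'centre',r[:2].round(4),'rad',np.sqrt(r[2]+r[:2]@r[:2]).round(4))
g=255-green(im);g2=np.zeros_like(g);g2[100:262,190:370]=g[100:262,190:370]
k=max(cv2.findContours(g2,cv2.RETR_EXTERNAL,cv2.CHAIN_APPROX_NONE)[0],key=cv2.contourArea)[:,0].astype(float)
k=k[(k[:,1]<250)&(k[:,0]>200)&(k[:,0]<355)&(k[:,1]>110)]
q=toplane(k,.046,K,E)[:,:2];A=np.c_[2*q,np.ones(len(q))];r=np.linalg.lstsq(A,(q**2).sum(1),rcond=None)[0]
print('rim',r[:2].round(4),np.sqrt(r[2]+r[:2]@r[:2]).round(4),'rms',np.std(np.linalg.norm(q-r[:2],axis=1)).round(4))
E
python3 m.py w5; python3 - <<'E'
from h import *
im=cv2.imread('pics/w5.png');print(im[130:180:3,278,::-1].tolist())
im=cv2.imread('pics/w4.png');print([cv2.cvtColor(im,cv2.COLOR_BGR2HSV)[80,205:225:2].tolist()])
E
```

```text
0.044 centre [ 0.5501 -0.0274] rad 0.0261
0.049 centre [ 0.5487 -0.026 ] rad 0.0252
0.054 centre [ 0.5474 -0.0246] rad 0.0243
rim [0. 0.] 0.0 rms nan
[[64, 107, 83], [66, 109, 85], [66, 108, 86], [66, 109, 85], [63, 107, 82], [65, 110, 83], [66, 109, 84], [65, 108, 85], [66, 108, 84], [63, 106, 83], [54, 89, 70], [61, 65, 63], [66, 65, 68], [66, 67, 68], [139, 140, 138], [185, 185, 184], [190, 190, 186]]
[[[73, 99, 93], [71, 99, 85], [73, 100, 69], [73, 104, 66], [75, 93, 85], [105, 8, 68], [100, 11, 70], [0, 0, 68], [143, 15, 68], [135, 8, 64]]]
  ret = _var(a, axis=axis, dtype=dtype, out=out, ddof=ddof,
  arrmean = um.true_divide(arrmean, div, out=arrmean,
  ret = ret.dtype.type(ret / rcount)
```

The apparent size puts the disc top at about 49 mm on average, so it's probably tilted with its rear edge still on the rim. I'll push a few mm more.

Request:
send_rows --plan '[{"dx": 0.005,"dy": 0,"dz": 0,"ax": 0,"ay": 0,"az": 0,"gripper": 0.45},{"dx": 0.01,"dy": 0,"dz": 0,"ax": 0,"ay": 0,"az": 0,"gripper": 0.45},{"dx": 0.015,"dy": 0,"dz": 0,"ax": 0,"ay": 0,"az": 0,"gripper": 0.45},{"dx": 0.018,"dy": 0,"dz": 0,"ax": 0,"ay": 0,"az": 0,"gripper": 0.45},{"dx": 0.018,"dy": 0,"dz": 0,"ax": 0,"ay": 0,"az": 0,"gripper": 0.45}]'

```text
time: 8.45
eef_pos: [0.564, -0.042, 0.0478]
tcp_rot: [-1.245, -2.884, 0.0]
force: [-0.3, -0.6, -0.2]
opening: 0.0386
finger_force: 0.0
```

```bash
python3 m.py w6 1 2>&1| grep -v Warn; python3 -c "
from h import *
s=read_state();print(s['eef_pos'],s['force'])
im=cv2.imread('pics/w6.png')
print(im[140:200:3,278,1].tolist(),im[250:300:3,278,1].tolist())"
```

```text
ret = _var(a, axis=axis, dtype=dtype, out=out, ddof=ddof,
  arrmean = um.true_divide(arrmean, div, out=arrmean,
  ret = ret.dtype.type(ret / rcount)
0.044 centre [ 0.5479 -0.0252] rad 0.0249
0.049 centre [ 0.5466 -0.0238] rad 0.024
0.054 centre [ 0.5452 -0.0223] rad 0.0232
rim [0. 0.] 0.0 rms nan
[ 0.56410665 -0.0420896   0.04777904] [ 0.31277854 -0.69759853 -0.05848038]
[111, 110, 107, 111, 108, 111, 109, 109, 108, 101, 83, 63, 87, 124, 171, 170, 173, 169, 173, 172] [143, 143, 142, 143, 142, 141, 142, 143, 158, 185, 128, 110, 135, 139, 140, 137, 141]
```

At z = 44 mm the radius fits 24.9 mm and the centre is within 1 mm of the seat, so the disc is seated flat. I'll back off, shut the fingers, rise and check.

Request:
send_rows --plan '[{"dx": -0.02,"dy": 0,"dz": 0,"ax": 0,"ay": 0,"az": 0,"gripper": 0.45},{"dx": -0.04,"dy": 0,"dz": -0.02,"ax": 0,"ay": 0,"az": 0,"gripper": 0.45},{"dx": -0.04,"dy": 0,"dz": -0.15,"ax": 0,"ay": 0,"az": 0,"gripper": 0},{"dx": -0.04,"dy": 0,"dz": -0.25,"ax": 0,"ay": 0,"az": 0,"gripper": 0},{"dx": -0.04,"dy": 0,"dz": -0.25,"ax": 0,"ay": 0,"az": 0,"gripper": 0},{"dx": -0.04,"dy": 0,"dz": -0.25,"ax": 0,"ay": 0,"az": 0,"gripper": 0},{"dx": -0.04,"dy": 0,"dz": -0.25,"ax": 0,"ay": 0,"az": 0,"gripper": 0}]'

```text
time: 9.2
eef_pos: [0.5706, -0.0496, 0.1097]
tcp_rot: [-1.246, -2.883, 0.001]
force: [0.8, -0.3, 0.1]
opening: -0.0005
finger_force: 0.0
```

```bash
python3 - <<'E'
from h import *
im,K,E=snap('wrist','w7');s=read_state();print(s['time'],s['eef_pos'],s['opening'])
P=proj([[.5476,-.0246,.044],[.538,.03,.063],[.594,.03,.058]],K,E);print(P.round(0).tolist())
for n,(u,v),r,lo,hi,z in (('disc',P[0],55,(0,0,95),(180,60,255),.044),('screw',P[1],22,(0,0,0),(180,90,75),.063)):
    c,ax,mc,k=blob(im,(int(u-r),max(0,int(v-r)),2*r,2*r),lo,hi,K,E,z);print(n,c.round(4),ax,mc,cv2.boundingRect(k))
E
```

```text
9.25 [ 0.57047946 -0.04954548  0.10943575] 0.00016834499233949528
[[279.0, 178.0], [336.0, 100.0], [401.0, 170.0]]
disc [ 0.5485 -0.026 ] [49.2 50.4] (0.5484, -0.026, 25.6) (239, 139, 79, 80)
screw [0.5377 0.0298] [12.3 13.2] (0.5377, 0.0299, 6.8) (323, 88, 26, 25)
```

View pics/w7.png

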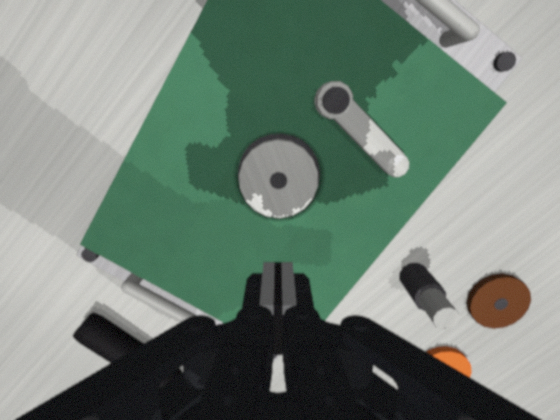

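The disc (279,178) lies in the recess with an even dark ring around it. The latch is still open, with its pivot at (336,99) and tip at (402,165). The shut fingertips are at (278,270). Next I'll work out the arc for the latch push.

```bash
python3 - <<'E'
from h import *
go([.580,.062,.0525],[-.687,.727])
s=read_state();M=R.from_rotvec(s['tcp_rot']).as_matrix();tx,ty=M[:2,0],M[:2,1]
pv=np.array([.5377,.0298]);r=.042
p0=np.array([.580,.062]);prev=p0
for ph in np.linspace(0,-1.385,15):
    d=np.array([np.cos(ph),np.sin(ph)]);n=np.array([-d[1],d[0]])
    h=.011*abs(n@tx)+.008*abs(n@ty)
    T=pv+r*d+(.007+h)*n
    print(round(ph,2),T.round(4),'from start',((T-p0)@tx/.25).round(3),((T-p0)@ty/.25).round(3))
E
```

```text
t 9.25 pos [ 0.5705 -0.0495  0.1094] shift [0.2985 0.3339 0.2277] turn [-0.0004 -0.0004 -0.0006]
0.0 [0.5797 0.0503] from start -0.033 -0.033
-0.1 [0.5815 0.0458] from start -0.051 -0.04
-0.2 [0.5828 0.041 ] from start -0.069 -0.049
-0.3 [0.5835 0.0361] from start -0.085 -0.061
-0.4 [0.5837 0.0309] from start -0.101 -0.074
-0.49 [0.5832 0.0258] from start -0.114 -0.09
-0.59 [0.5822 0.0206] from start -0.127 -0.107
-0.69 [0.5804 0.0155] from start -0.137 -0.126
-0.79 [0.5781 0.0106] from start -0.144 -0.146
-0.89 [0.5764 0.0071] from start -0.15 -0.161
-0.99 [0.5748 0.0039] from start -0.155 -0.174
-1.09 [0.5728 0.0008] from start -0.159 -0.189
-1.19 [ 0.5705 -0.0022] from start -0.161 -0.204
-1.29 [ 0.5678 -0.0051] from start -0.162 -0.219
-1.38 [ 0.5648 -0.0078] from start -0.162 -0.236
```

Request:
send_rows --plan '[{"dx": 0.15,"dy": 0.17,"dz": 0,"ax": 0,"ay": 0,"az": 0,"gripper": 0},{"dx": 0.3,"dy": 0.334,"dz": 0,"ax": 0,"ay": 0,"az": 0,"gripper": 0},{"dx": 0.3,"dy": 0.334,"dz": 0,"ax": 0,"ay": 0,"az": 0,"gripper": 0},{"dx": 0.3,"dy": 0.334,"dz": 0,"ax": 0,"ay": 0,"az": 0,"gripper": 0},{"dx": 0.3,"dy": 0.334,"dz": 0.12,"ax": 0,"ay": 0,"az": 0,"gripper": 0},{"dx": 0.3,"dy": 0.334,"dz": 0.2,"ax": 0,"ay": 0,"az": 0,"gripper": 0},{"dx": 0.3,"dy": 0.334,"dz": 0.228,"ax": 0,"ay": 0,"az": 0,"gripper": 0},{"dx": 0.3,"dy": 0.334,"dz": 0.228,"ax": 0,"ay": 0,"az": 0,"gripper": 0},{"dx": 0.3,"dy": 0.334,"dz": 0.228,"ax": 0,"ay": 0,"az": 0,"gripper": 0}]'

```text
time: 10.15
eef_pos: [0.5808, 0.0614, 0.0538]
tcp_rot: [1.247, 2.883, -0.0]
force: [-0.3, -0.8, -0.5]
opening: -0.0
finger_force: 0.0
```

```bash
python3 - <<'E'
from h import *
go([.580,.062,.0525],[-.687,.727]);print(read_state()['force'])
E
```

```text
t 10.15 pos [0.5808 0.0614 0.0538] shift [ 0.004  -0.0008  0.0052] turn [ 0.      0.0002 -0.0009]
[-0.26807495 -0.84463502 -0.53325752]
```

Request:
send_rows --plan '[{"dx": -0.015,"dy": -0.017,"dz": 0.004,"ax": 0,"ay": 0,"az": 0,"gripper": 0},{"dx": -0.033,"dy": -0.033,"dz": 0.004,"ax": 0,"ay": 0,"az": 0,"gripper": 0},{"dx": -0.051,"dy": -0.04,"dz": 0.004,"ax": 0,"ay": 0,"az": 0,"gripper": 0},{"dx": -0.069,"dy": -0.049,"dz": 0.004,"ax": 0,"ay": 0,"az": 0,"gripper": 0},{"dx": -0.085,"dy": -0.061,"dz": 0.004,"ax": 0,"ay": 0,"az": 0,"gripper": 0},{"dx": -0.101,"dy": -0.074,"dz": 0.004,"ax": 0,"ay": 0,"az": 0,"gripper": 0},{"dx": -0.114,"dy": -0.09,"dz": 0.004,"ax": 0,"ay": 0,"az": 0,"gripper": 0},{"dx": -0.127,"dy": -0.107,"dz": 0.004,"ax": 0,"ay": 0,"az": 0,"gripper": 0},{"dx": -0.127,"dy": -0.107,"dz": 0.004,"ax": 0,"ay": 0,"az": 0,"gripper": 0}]'

```text
time: 11.05
eef_pos: [0.5826, 0.0196, 0.0523]
tcp_rot: [1.247, 2.883, -0.001]
force: [0.3, -0.0, 0.6]
opening: 0.0
finger_force: 0.0
```

```bash
python3 - <<'E'
from h import *
s=read_state();M=R.from_rotvec(s['tcp_rot']).as_matrix()
im,K,E=snap('wrist','w8')
print(s['eef_pos'],s['force'])
for T in ([.5804,.0155],[.5764,.0071],[.5728,.0008],[.5705,-.0022],[.5678,-.0051],[.5648,-.0078],[.5625,-.0085]):
    print(T,(M.T@(np.r_[T,.0525]-s['eef_pos'])/.25).round(3))
E
```

```text
[0.58256726 0.01962797 0.0522822 ] [ 0.26777886 -0.00253445  0.56531169]
[0.5804, 0.0155] [-0.006 -0.018 -0.001]
[0.5764, 0.0071] [-0.02  -0.052 -0.001]
[0.5728, 0.0008] [-0.028 -0.08  -0.001]
[0.5705, -0.0022] [-0.031 -0.095 -0.001]
[0.5678, -0.0051] [-0.032 -0.111 -0.001]
[0.5648, -0.0078] [-0.031 -0.127 -0.001]
[0.5625, -0.0085] [-0.027 -0.136 -0.001]
```

View pics/w8.png

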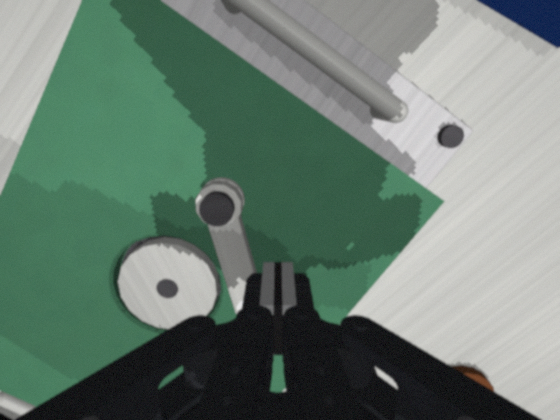

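The latch bar, from its pivot at (218,205), is now swinging ahead of the fingertips, and the disc is still seated at (168,284). I'll push on to the stop.

Request:
send_rows --plan '[{"dx": -0.006,"dy": -0.018,"dz": 0,"ax": 0,"ay": 0,"az": 0,"gripper": 0},{"dx": -0.013,"dy": -0.035,"dz": 0,"ax": 0,"ay": 0,"az": 0,"gripper": 0},{"dx": -0.02,"dy": -0.052,"dz": 0,"ax": 0,"ay": 0,"az": 0,"gripper": 0},{"dx": -0.024,"dy": -0.066,"dz": 0,"ax": 0,"ay": 0,"az": 0,"gripper": 0},{"dx": -0.028,"dy": -0.08,"dz": 0,"ax": 0,"ay": 0,"az": 0,"gripper": 0},{"dx": -0.031,"dy": -0.095,"dz": 0,"ax": 0,"ay": 0,"az": 0,"gripper": 0},{"dx": -0.032,"dy": -0.111,"dz": 0,"ax": 0,"ay": 0,"az": 0,"gripper": 0},{"dx": -0.031,"dy": -0.12,"dz": 0,"ax": 0,"ay": 0,"az": 0,"gripper": 0},{"dx": -0.031,"dy": -0.12,"dz": 0,"ax": 0,"ay": 0,"az": 0,"gripper": 0}]'

```text
time: 12.0
eef_pos: [0.5659, -0.0058, 0.0523]
tcp_rot: [-1.246, -2.884, 0.001]
force: [0.5, 0.1, -0.2]
opening: 0.0001
finger_force: 0.2
```

Request:
send_rows --plan '[{"dx": 0.001,"dy": -0.004,"dz": 0,"ax": 0,"ay": 0,"az": 0,"gripper": 0},{"dx": 0.002,"dy": -0.007,"dz": 0,"ax": 0,"ay": 0,"az": 0,"gripper": 0},{"dx": 0.002,"dy": -0.007,"dz": 0,"ax": 0,"ay": 0,"az": 0,"gripper": 0}]'

```text
time: 12.3
eef_pos: [0.5646, -0.0062, 0.0523]
tcp_rot: [1.246, 2.884, -0.0]
force: [0.6, 0.7, -0.1]
opening: -0.0001
finger_force: 0.6
```

Request:
send_rows --plan '[{"dx": 0.002,"dy": -0.004,"dz": 0,"ax": 0,"ay": 0,"az": 0,"gripper": 0},{"dx": 0.004,"dy": -0.008,"dz": 0,"ax": 0,"ay": 0,"az": 0,"gripper": 0},{"dx": 0.004,"dy": -0.008,"dz": 0,"ax": 0,"ay": 0,"az": 0,"gripper": 0}]'

```text
time: 12.6
eef_pos: [0.5628, -0.0069, 0.0524]
tcp_rot: [1.245, 2.883, 0.0]
force: [2.2, -0.6, -0.5]
opening: -0.0004
finger_force: 1.2
```

Request:
send_rows --plan '[{"dx": 0.002,"dy": -0.003,"dz": 0,"ax": 0,"ay": 0,"az": 0,"gripper": 0},{"dx": 0.004,"dy": -0.007,"dz": 0,"ax": 0,"ay": 0,"az": 0,"gripper": 0},{"dx": 0.004,"dy": -0.007,"dz": 0,"ax": 0,"ay": 0,"az": 0,"gripper": 0}]'

```text
time: 12.9
eef_pos: [0.5623, -0.007, 0.0527]
tcp_rot: [1.244, 2.881, 0.003]
force: [6.3, 0.5, -2.2]
opening: -0.0001
finger_force: 3.2
```

Request:
send_rows --plan '[{"dx": 0.002,"dy": -0.003,"dz": 0,"ax": 0,"ay": 0,"az": 0,"gripper": 0},{"dx": 0.004,"dy": -0.007,"dz": 0,"ax": 0,"ay": 0,"az": 0,"gripper": 0},{"dx": 0.004,"dy": -0.007,"dz": 0,"ax": 0,"ay": 0,"az": 0,"gripper": 0}]'

```text
time: 13.2
eef_pos: [0.5619, -0.0071, 0.0529]
tcp_rot: [1.243, 2.879, 0.005]
force: [10.3, 0.6, -5.3]
opening: 0.0001
finger_force: 5.0
```

The force is rising with no further travel, so the latch is at its stop. I'll back away along the fixture's +x, lift, and check the latch angle with the cameras.

Request:
send_rows --plan '[{"dx": -0.025,"dy": 0.04,"dz": 0,"ax": 0,"ay": 0,"az": 0,"gripper": 0},{"dx": -0.045,"dy": 0.07,"dz": 0,"ax": 0,"ay": 0,"az": 0,"gripper": 0},{"dx": -0.045,"dy": 0.07,"dz": -0.15,"ax": 0,"ay": 0,"az": 0,"gripper": 0},{"dx": -0.1,"dy": 0.07,"dz": -0.35,"ax": 0,"ay": 0,"az": 0,"gripper": 0},{"dx": -0.2,"dy": 0.02,"dz": -0.5,"ax": 0,"ay": 0,"az": 0,"gripper": 0},{"dx": -0.2,"dy": 0,"dz": -0.5,"ax": 0,"ay": 0,"az": 0,"gripper": 0},{"dx": -0.2,"dy": 0,"dz": -0.5,"ax": 0,"ay": 0,"az": 0,"gripper": 0},{"dx": -0.2,"dy": 0,"dz": -0.5,"ax": 0,"ay": 0,"az": 0,"gripper": 0}]'

```text
time: 14.0
eef_pos: [0.5915, -0.0433, 0.1759]
tcp_rot: [-1.244, -2.881, 0.001]
force: [-0.3, 0.7, -0.2]
opening: -0.0002
finger_force: 0.0
```

```bash
python3 - <<'E'
from h import *
im,K,E=snap('wrist','w9');s=read_state();print(s['time'],s['eef_pos'],s['force'])
pv=np.array([.5377,.0298]);se=np.array([.548,-.0255]);Y=(pv-se)/np.linalg.norm(pv-se);X=np.array([Y[1],-Y[0]])
hs=cv2.cvtColor(im,cv2.COLOR_RGB2HSV)
# across the bar 20-27 mm from the pivot, where only deck lies beside it: mid of non-green pixels
for r in (16,20,23,26):
    u=np.arange(-20,20.1,.5)/1000;P=np.array([np.r_[pv-Y*r/1000+X*a,.058] for a in u])
    px=proj(P,K,E).round().astype(int);v=hs[px[:,1],px[:,0]];k=(v[:,1]<70)
    print(r,'px',px[40].tolist(),'bar from',(u[k].min()*1000 if k.any() else None),'to',(u[k].max()*1000 if k.any() else None))
for n,p,z in (('disc',se,.044),):
    px=proj([np.r_[p,z]],K,E)[0].round().astype(int);print(px)
    m=cv2.inRange(hs,(0,0,95),(180,60,255))
    for a in (-1,1): # disc edge along +-X through the seat
        u=np.arange(10,32,.5)/1000;q=proj(np.array([np.r_[se+X*a*t,.044] for t in u]),K,E).round().astype(int);print(a,[int(hs[j,i,2]) for i,j in q][::2])
E
```

```text
14.05 [ 0.59149689 -0.04292307  0.1756722 ] [0.23560943 0.46092846 0.14078323]
16 px [281, 105] bar from -7.5 to 7.0
20 px [278, 110] bar from -7.5 to 7.0
23 px [276, 114] bar from -7.5 to 7.0
26 px [274, 117] bar from -7.0 to 7.0
[254 149]
-1 [129, 131, 132, 133, 133, 129, 130, 129, 127, 124, 126, 124, 125, 125, 113, 79, 57, 56, 56, 68, 75, 79]
1 [201, 201, 193, 170, 141, 130, 135, 138, 162, 172, 153, 153, 151, 136, 124, 89, 68, 65, 86, 85, 92, 109]
```

The bar lies centred on the line from pivot to seat, spanning −7.5 to +7 mm all along its length. The disc edges are at about ±25 mm from the seat axis. The arm is clear.

```bash
python3 -c "
from rig import *
print(hand_in())"
```

```text
the job is handed in; nothing more can be done
None
```

The disc was pushed into the recess and lies flat, the latch is at its stop over it, the gauge, tray and screwdriver were not touched, and the job was handed in at about 14 s (no verdict was returned).

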